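Shut the scanner case and bolt it

ROBOT

A 7-joint arm with a two-finger parallel gripper is mounted at the origin on the work surface; the furniture and walls round the work are solid. World frame = base frame: x ahead of the robot, y to its left, z up, the work surface at z = 0. Lengths are in m, angles in rad, forces in N, time in s.
With the tool pointing down it reaches from about 0.35 to 0.9 m from the base axis. Payload 8.1 kg.
Tool frame: the origin (TCP) lies at the centre of the arm's flange, where the gripper is bolted on; the fingertips stand 178 mm ahead of it and the grasp point (between the pads) lies 159 mm ahead of it; z points along the fingers, y is the line along which they close (so a half turn about z gives the same grasp; the last joint's range is limited). The gripper opens to 92 mm and grips with 3 to 60 N. Pads are 19 mm wide; open, the fingers measure 130 mm over their backs; the gripper's body (75 mm by 190 mm) begins 47 mm behind the grasp point.
Start: joints at [1.025, 0.434, 0.025, 1.573, -0.012, 1.134, -0.075], TCP at [0.268, -0.565, 0.405] pointing down, gripper open.
Joint ranges: [-2.62, 2.62], [-0.44, 2.09], [-1.27, 1.32], [0.08, 2.57], [-1.32, 4.46], [0.12, 2], [-2.74, 2.74]. Speed limits (rad/s): [2.22, 2.22, 3.01, 3.01, 3.14, 3.14, 3.14].

INTERFACE

Orientations are given as a rotation vector (axis times angle).
In Python, from cell import arm gives the robot as it stands. The module is installed in compiled form; this text tells all that it offers.
- The arm moves only by the shell command python3 -m inch 'ROWS' [FORCE]. ROWS is text: rows parted by semicolons, each of 5 numbers parted by spaces: the shift along the tool's x, y, z in m, then the turn about the tool's z in rad, then the finger opening in m, from 0 to 0.0918. In form: x y z roll fingers; .... A call has 1 to 5 rows; each row is the pose to reach, as a shift and turn from the pose commanded when the call began, along the tool's axes at that moment; what a row does not reach only later rows make up. A row lasts 1/10 s, in which the tool goes at most 50 mm and 8.59 degrees, less where a joint would pass 70% of its speed; a pose out of reach is approached as far as the arm can. A call with a gripper value outside its range is refused whole. The fingers move at their own pace and stop on an object; FORCE is the grip in N (left out, the last holds). Time passes only in rows, so rows that repeat a pose let the fingers close. It gives the time, the measured TCP pose, the force, the opening and the grip force at its end, in the units of the state.
- arm.observe(): the state, without advancing time (a new reading comes with each control period).
- arm.get_image(name): name is "side" or "top" or "wrist"; returns the picture (480x640x3 uint8, red, green, blue); there is no depth.
- arm.get_calibration(name): a dict with "intrinsics" (3x3 intrinsics, pixels), "pose" (4x4, takes a point from camera to world coordinates). Camera axes: x right, y up, looking along -z (the intrinsics and any distortion apply to the point x, -y, -z); pixel columns grow to the right and rows downward; lengths in m; the calibration is good to about 2 mm. A picture is of the moment at which its call begins: read the wrist's pose just before it. get_calibration takes no time and is no camera call; for the wrist camera it gives the pose at the moment of the call.
- arm.sign_off(): hands the job in; it is judged then, once.
Trained networks look in the newest picture that a camera, given by its name, has taken for a name from the list of things; names that differ only in an ending like _2 or _b are one class to them, and where a whole thing is asked for, a point or a joint stands for the part that bears it (a point fixed in the world has none). Each returns a list of dicts, best first, with "conf" (0 to 1); they miss things now and then, are a little off and sometimes report something else, mostly with a low value. They report only what shows in the picture. A call takes as long as a camera call. They do not tell look-alikes from the thing itself.
- arm.look_for(camera, query): "point" ([row, column] in pixels, amid what is visible of it).
- arm.silhouettes(camera, query): "region" (480x640 bool, what is visible of it) and "point" ([row, column] in pixels, amid what is visible of it).
- arm.place_of(camera, query): "point" ([row, column] in pixels: a listed point, or the origin of a listed thing).
The state is a dict: "clock": time; "joints": joint angles; "dq": joint speeds; "joint_efforts": joint torques, N m; "position": TCP position; "ee_rot": TCP orientation; "force": force on the tool from outside, world axes, zero at the start; "ft_torque": the same for the moment, N m; "width": opening from 0.0 (shut) to 1.0 (fully open); "gripper_force": force on a finger pad.
Only numpy, scipy, OpenCV 4.12 (cv2) and the standard library are available. Lean on these libraries where they do the work, as an engineer would, in place of code of your own. Each camera call takes 0.05 s, during which the arm holds its last target. There are 200 camera calls.

TASK

The hand scanner is back in its grey case. With your fingertips push the case's open lid fully shut, then push the sliding bolt at its front all the way across, through the staple of the lid, so that the case is locked. Only push: do not lift the case or shove it from its place, leave the scanner inside, and leave the things around it where they are.

Things in the scene. Friction and masses are not known exactly. Their poses are not given: they have to be found in the camera images.
- case: Loose open grey plastic case, 150 (x) by 220 mm (y), 5 mm walls, rim at z = 78 mm, about 2 kg. Origin: centre of its underside; -x is its front, roughly towards the robot; z up. Lid hinged on the far (+x) rim. A black shelf on the front (150 mm long, 30 mm deep, top at z = 62) carries a steel sliding bolt; rod guides at y = -66 and +58 mm reach z = 75 mm.
- case_lid (a joint): Lid angle, rad: 0 shut, 1.57 upright, limit 1.9; starts at 1.2 to 1.55. Hinge line along the case's y at x = +75, z = 78 mm. Grey plate 152 mm from hinge to free edge, 220 mm wide, 8 mm thick plus a flat 1.5 mm panel; shut, its top is at z = 86 mm. The stiff hinge (0.35 N m) holds it at any angle: push it all the way, about 3 N at the free edge.
- lid_edge (a point): Middle of the lid's free edge on its outer face (the top when shut), 150 mm from the hinge; shut, at x = -75, y = 0, z = 86 mm in the case's frame. While the lid stands open the outer face looks to the rear (case +x). Two thin wire staple legs stand 27 mm out from the edge at y = +32 and +44 mm and hang down in front when shut; they block nothing.
- case_bolt (a joint): Bolt travel in m along the case's +y (left, seen from the robot): starts at 0 to 0.008 (withdrawn); 0.040 is fully across, at its stop, through the lid's staple. About 1.5 N of friction; it stays where it is left. It does not itself block the lid.
- bolt_tab (a point): Centre of the top of the bolt's upright tab, 12 mm (x) by 14 mm (y) with a black cap 16 by 18 mm, from z = 70 to 114 mm in the case's frame (28 mm above the shut lid). It lies at x = -90 mm, y = -34 mm + bolt travel, 13 mm in front of the shut lid's edge.
- scanner: Black hand-held code scanner, 152 x 64 x 50 mm, lying loose in the case on its floor (11 mm above the case's underside), wholly below the rim. Origin at the centre of its underside.
- tape: Bystander: roll of brown packing tape lying flat, 94 mm across, 48 mm high. Origin at the centre of its underside.
- stapler: Bystander: blue stapler, 134 x 34 x 49 mm. Origin at the centre of its underside, length along its x.
- paper_block: Bystander: yellow block of note paper, 76 x 76 x 22 mm. Origin at the centre of its underside.
- marker: Bystander: marker pen, 132 mm long, 12 mm thick, lying along its x. Origin at the centre of its underside.
Mind the look-alikes: they are no part of the job. There is more than one size of the scanner; the one meant has the size given above.

How it is judged:
On the way, in this order (a step that is already met when the one before it is completed fails the run):
1. the lid is pushed fully shut (value of joint case_lid below 0.05 rad and value of joint case_bolt below 0.015 m), for 0.2 s.
2. the bolt is pushed all the way across while the lid is shut (value of joint case_lid below 0.05 rad and value of joint case_bolt above 0.035 m), for 0.2 s.
At the end, for the whole second after the job is handed in: The lid is shut (within 0.05 rad), the bolt at least 35 mm across of its 40 mm, the case flat, at rest and within 40 mm of where it stood, the scanner inside it, and the tape, stapler, paper block and marker within 20 mm of where they were (all of step 2 and distance of case from where it was at the start of the episode below 0.04 m and angle between case's own z axis and vertical below 0.05 rad and linear speed of case below 0.01 m/s and z of scanner in the frame of case below 0.06 m and distance of each of tape, stapler, paper_block, marker from where it was at the start of the episode below 0.02 m); the robot touches nothing.
It fails at once if the case is lifted (more than 12 mm) or tipped (more than 0.12 rad) (height (world z) of case above 0.012 m or angle between case's own z axis and vertical above 0.12 rad).
It fails at once if the case is shoved more than 50 mm (distance of case from where it was at the start of the episode above 0.05 m).
It fails at once if the scanner is lifted out of the case (z of scanner in the frame of case above 0.06 m).
It fails at once if the bolt is pushed across (more than 20 mm) while the lid is still open (value of joint case_bolt above 0.02 m and value of joint case_lid above 0.1 rad).
It fails at once if the tape, the stapler, the paper block or the marker is moved more than 20 mm (distance of any of tape, stapler, paper_block, marker from where it was at the start of the episode above 0.02 m).
It also fails if it takes over 45 s, if anything falls off the work surface, if the arm or the gripper's body presses on something with over 40 N, if the wrist force passes 120 N, or if a joint passes its speed limit or range.

## Working session

There is one attempt and no reset: what is moved stays moved. The work goes in short steps, Python scripts to look and compute and a shell command to move; the robot and the scene stay as the last step left them, time stands still between calls to the robot, and variables do not carry over. Pictures are saved under pics/ and viewed, at most 10 in all, crops included, and the job is handed in when it is done.

```bash
mkdir -p pics; cat > h.py <<'E'
import numpy as np, cv2
from cell import arm
from scipy.spatial.transform import Rotation as R
def ray(cam,p):
    c=arm.get_calibration(cam);K=np.array(c["intrinsics"]);T=np.array(c["pose"])
    d=np.linalg.inv(K)@[p[1],p[0],1.];d=T[:3,:3]@[d[0],-d[1],-d[2]];return T[:3,3],d
def atz(cam,p,z):
    o,d=ray(cam,p);return o+d*(z-o[2])/d[2]
def tri(a,pa,b,pb):
    o1,d1=ray(a,pa);o2,d2=ray(b,pb);A=np.c_[d1,-d2];s=np.linalg.lstsq(A,o2-o1,rcond=None)[0]
    x,y=o1+s[0]*d1,o2+s[1]*d2;return (x+y)/2,np.linalg.norm(x-y)
def proj(cam,X):
    c=arm.get_calibration(cam);K=np.array(c["intrinsics"]);T=np.array(c["pose"])
    p=T[:3,:3].T@(np.array(X)-T[:3,3]);q=K@[p[0],-p[1],-p[2]];return q[:2]/q[2]
def save(cam,n): 
    im=arm.get_image(cam);cv2.imwrite(f"pics/{n}.png",im[:,:,::-1]);return im
E
python3 - <<'E'
from h import *
np.set_printoptions(precision=3,suppress=True)
s=arm.observe();print(s["clock"],s["position"],s["ee_rot"],s["force"])
for c in["top","side"]:
    save(c,c+"0");print(c,arm.get_calibration(c)["pose"])
    for q in["case","lid_edge","bolt_tab","scanner","tape","stapler","paper_block","marker"]:
        print(c,q,[(np.round(r["point"],1),round(r["conf"],2)) for r in arm.place_of(c,q)[:3]])
E
```

```text
0.0 [ 0.268 -0.565  0.404] [-3.063 -0.689  0.001] [-0.238  0.749 -0.462]
top [[-0.011  0.997 -0.082  0.44 ]
 [-1.    -0.011  0.004  0.091]
 [ 0.003  0.082  0.997  1.012]
 [ 0.     0.     0.     1.   ]]
top case [(array([224.2, 321.4]), 0.67)]
top lid_edge []
top bolt_tab [(array([261.8, 345.4]), 0.77)]
top scanner [(array([226. , 311.1]), 0.89), (array([127.1, 331. ]), 0.89), (array([246.4, 205.4]), 0.72)]
top tape [(array([197. , 460.6]), 0.76)]
top stapler [(array([145.3, 424.4]), 0.84)]
top paper_block [(array([316.4, 178.7]), 0.7)]
top marker [(array([356.3, 237.7]), 0.78)]
side [[-0.893  0.247 -0.376  0.191]
 [-0.45  -0.457  0.767  0.746]
 [ 0.017  0.854  0.519  0.556]
 [ 0.     0.     0.     1.   ]]
side case [(array([279.3, 308.4]), 0.73)]
side lid_edge [(array([175.2, 277.6]), 0.83), (array([423.4, 326.4]), 0.63)]
side bolt_tab [(array([227.3, 357. ]), 0.75)]
side scanner [(array([277.9, 305.8]), 0.87), (array([367.2, 261.3]), 0.85), (array([248., 234.]), 0.57)]
side tape [(array([211.8, 341. ]), 0.75)]
side stapler [(array([231.7, 357. ]), 0.74), (array([216.7, 295.6]), 0.71)]
side paper_block [(array([423.5, 326.7]), 0.87)]
side marker [(array([387.1, 412. ]), 0.91)]
```

View pics/top0.png

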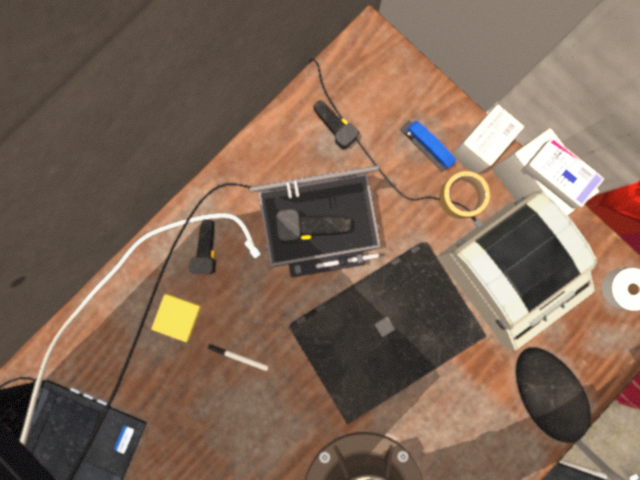

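View pics/side0.png

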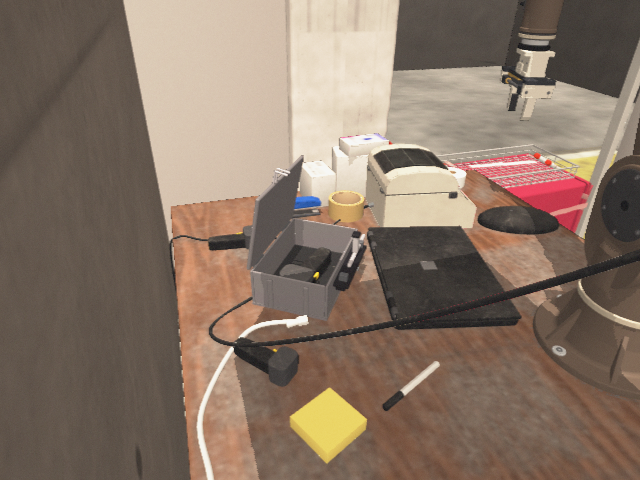

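```bash
python3 - <<'E'
from h import *
np.set_printoptions(precision=3,suppress=True)
print("case",tri("top",[224.2,321.4],"side",[279.3,308.4]))
t=tri("top",[261.8,345.4],"side",[227.3,357]);print("tab",t, atz("top",[261.8,345.4],.114),atz("side",[227.3,357],.114))
print("casez0",atz("top",[224.2,321.4],0),atz("side",[279.3,308.4],0))
print("scanner",atz("top",[226,311],0.011))
for n,p in dict(tape=[197,460.6],stapler=[145,424],paper=[316.4,178.7],marker=[356,237.7]).items(): print(n,atz("top",p,0))
E
```

```text
case (array([ 0.554,  0.078, -0.004]), np.float64(0.004317261220009041))
tab (array([0.469, 0.036, 0.124]), np.float64(0.0037935197841471365)) [0.467 0.035 0.114] [0.477 0.021 0.114]
casez0 [0.551 0.078 0.   ] [0.553 0.084 0.   ]
scanner [0.547 0.1   0.011]
tape [ 0.607 -0.221  0.   ]
stapler [ 0.721 -0.146  0.   ]
paper [0.361 0.379 0.   ]
marker [0.278 0.255 0.   ]
```

Top view: the case is near (row 224, col 321) with the lid standing on its far side and the black bolt shelf in front at about (263, 335). The case's y axis turns about +0.137 rad. In the side view the lid's free edge is near (165–180, 265–300), and the printer, tape and stapler are all clear of the case.

```bash
cat >> h.py <<'E'
C0=np.array([.552,.079,0]);YAW=.137
RC=R.from_euler("z",YAW).as_matrix()
def cw(p): return C0+RC@np.array(p)
def goal(p):
    "tool shift and roll that put the fingertips at case point p, tool x along case x"
    s=arm.observe();Rt=R.from_rotvec(s["ee_rot"]).as_matrix()
    d=Rt.T@(cw(p)-(np.array(s["position"])+Rt@[0,0,.178]))
    a=(np.arctan2(Rt[1,0],Rt[0,0])-YAW);a=(a+np.pi/2)%np.pi-np.pi/2
    return np.round(d,4),round(a,3)
E
python3 - <<'E'
from h import *
np.set_printoptions(precision=3,suppress=True)
# lid angle: side ray cut with case plane y=0
o,d=ray("side",[175.2,277.6]);n=RC[:,1];s=-(n@(o-C0))/(n@d);X=RC.T@(o+s*d-C0);print("edge",X,"ang",np.arctan2(X[2]-.078,.075-X[0]),np.hypot(X[2]-.078,.075-X[0]))
for th in(1.2,1.3,1.4,1.5):print(th,[np.round(proj("side",cw([.075-.15*np.cos(th)+.008*np.sin(th),y,.078+.15*np.sin(th)+.008*np.cos(th)])),0) for y in(-.11,0,.11)],[np.round(proj("top",cw([.075-.15*np.cos(th)+.008*np.sin(th),y,.078+.15*np.sin(th)+.008*np.cos(th)])),0) for y in(-.11,.11)])
print("rim corners top",[np.round(proj("top",cw([x,y,.078])),0) for x in(-.075,.075) for y in(-.11,.11)])
print("rim corners side",[np.round(proj("side",cw([x,y,.078])),0) for x in(-.075,.075) for y in(-.11,.11)])
print("tab side/top",[[np.round(proj(c,cw([-.09,-.034+t,.114])),0) for t in(0,.008)]for c in("side","top")])
print(goal([.15,.0,.28]),arm.observe()["clock"])
E
```

```text
edge [ 0.065 -0.     0.222] ang 1.5006247185060801 0.1444185595233451
1.2 [array([316., 159.]), array([296., 179.]), array([271., 204.])] [array([384., 183.]), array([254., 203.])]
1.3 [array([309., 156.]), array([289., 176.]), array([263., 200.])] [array([383., 174.]), array([253., 194.])]
1.4 [array([303., 154.]), array([281., 173.]), array([255., 197.])] [array([382., 166.]), array([252., 185.])]
1.5 [array([296., 152.]), array([274., 172.]), array([246., 195.])] [array([381., 157.]), array([250., 176.])]
rim corners top [array([382., 249.]), array([271., 266.]), array([370., 174.]), array([260., 190.])]
rim corners side [array([361., 228.]), array([328., 286.]), array([296., 216.]), array([251., 269.])]
tab side/top [[array([359., 231.]), array([358., 233.])], [array([346., 262.]), array([342., 262.])]]
(array([ 0.676, -0.415, -0.053]), np.float64(0.306)) 0.9
```

```bash
python3 -c "
import cv2
a=cv2.imread('pics/side0.png')[140:340,220:420];b=cv2.imread('pics/top0.png')[150:290,235:405]
cv2.imwrite('pics/crop.png',cv2.hconcat([cv2.resize(a,(400,400)),cv2.resize(b,(400,400*140//170)) if 0 else cv2.resize(b,(400,400))]))"
```

```text
(no output)
```

View pics/crop.png

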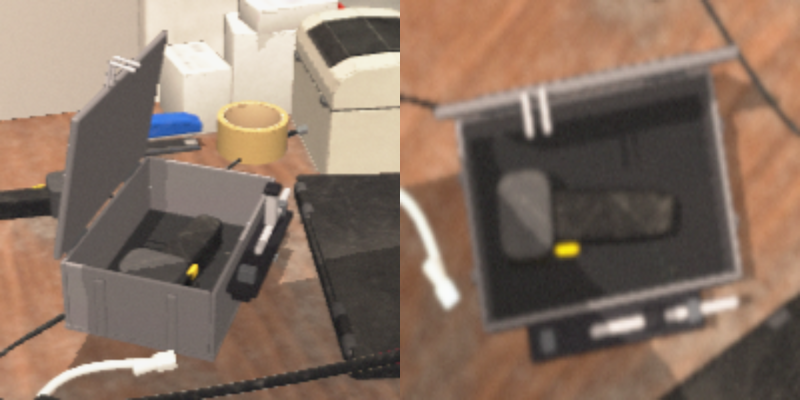

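The crop matches a lid angle of about 1.4: its top corners are at side (303, 156) and (255, 197). The rim corners and the bolt cap at (356, 234) also land where the case pose projects them. I'll raise, turn, close the fingers and travel behind the lid.

```bash
python3 -m inch '0 0 -0.05 0 0.05; 0 0 -0.1 0.14 0; 0.043 -0.026 -0.1 0.306 0; 0.086 -0.052 -0.1 0.306 0; 0.128 -0.078 -0.1 0.306 0' 10; python3 -c "
from h import *
print(goal([.15,0,.32]),arm.observe()['joints'])"
```

```text
clock: 1.4
position: [0.3504, -0.4384, 0.5052]
ee_rot: [3.134, 0.212, 0.001]
force: [0.5, -0.1, -0.1]
width: 0.612
gripper_force: 0.0
(array([ 0.4192, -0.4861,  0.007 ]), np.float64(-0.002)) [ 0.77623226  0.26349254  0.03275004  1.57484506 -0.00887709  1.30221466
 -0.62568306]
```

```bash
python3 -m inch '0.03 -0.035 0 0 0; 0.06 -0.07 0 0 0; 0.09 -0.105 0 0 0; 0.12 -0.14 0 0 0; 0.15 -0.175 0 0 0'; python3 -m inch '0.035 -0.035 0 0 0; 0.07 -0.07 0 0 0; 0.105 -0.105 0 0 0; 0.14 -0.14 0 0 0; 0.17 -0.17 0 0 0';python3 -m inch '0.03 -0.035 0 0 0; 0.06 -0.07 0 0 0; 0.09 -0.105 0 0 0; 0.1 -0.14 0 0 0; 0.1 -0.14 0 0 0'; python3 -c "
from h import *
print(goal([.12,0,.195]),arm.observe()['joints'])"
```

```text
clock: 1.9
position: [0.4751, -0.2443, 0.505]
ee_rot: [3.134, 0.214, 0.001]
force: [0.8, -1.5, 0.2]
width: 0.177
gripper_force: 0.0
clock: 2.4
position: [0.6208, -0.0519, 0.5048]
ee_rot: [-3.134, -0.216, -0.001]
force: [-0.5, -0.8, 0.8]
width: 0.005
gripper_force: 0.0
clock: 2.9
position: [0.6996, 0.1052, 0.5035]
ee_rot: [-3.129, -0.228, 0.003]
force: [0.3, 1.0, 0.0]
width: 0.004
gripper_force: 0.0
(array([-0.0294,  0.0069,  0.1305]), np.float64(0.008)) [-0.10603378  0.54218225 -0.21220812  1.16136524  0.10497662  1.44946282
 -1.72675844]
```

```bash
python3 -m inch '-0.02 0.007 0.04 0 0; -0.024 0.007 0.08 0 0; -0.028 0.007 0.12 0 0; -0.028 0.007 0.13 0 0; -0.028 0.007 0.13 0 0'; python3 - <<'E'
from h import *
for p in([.09,0,.205],[.072,0,.206],[.0465,0,.2026]):print(goal(p))
save("side","s1")
E
```

```text
clock: 3.4
position: [0.6727, 0.0867, 0.3737]
ee_rot: [3.134, 0.214, -0.004]
force: [-0.2, -0.5, 1.0]
width: 0.0
gripper_force: 0.0
(array([-0.0302, -0.0089, -0.0092]), np.float64(-0.001))
(array([-0.0482, -0.0089, -0.0102]), np.float64(-0.001))
(array([-0.0737, -0.0089, -0.0067]), np.float64(-0.001))
```

View pics/s1.png

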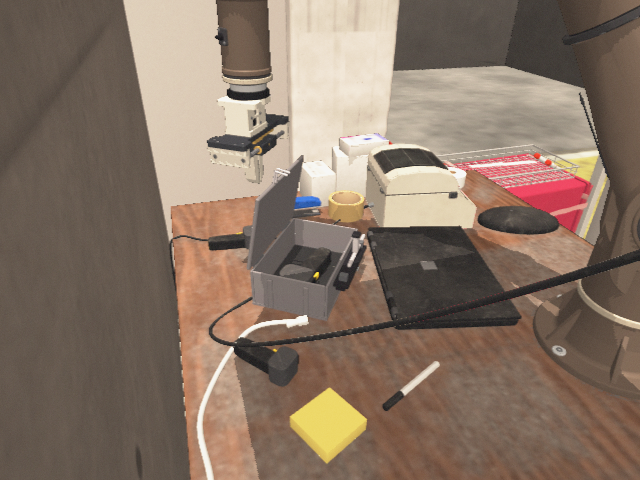

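The closed fingertips are at (182, 258), behind the lid and clear of it. Next I push along the arc, stopping to check the force.

```bash
python3 -m inch '-0.015 -0.005 -0.006 0 0; -0.03 -0.009 -0.009 0 0; -0.048 -0.009 -0.01 0 0; -0.06 -0.009 -0.009 0 0; -0.074 -0.009 -0.007 0 0'; python3 - <<'E'
from h import *
for p in([.0225,0,.1925],[.0007,0,.178],[-.0174,0,.159]):print(goal(p))
E
```

```text
clock: 3.95
position: [0.5996, 0.0864, 0.3853]
ee_rot: [-3.133, -0.215, -0.011]
force: [3.2, 0.1, -0.4]
width: 0.001
gripper_force: 1.2
(array([-0.0271,  0.0009,  0.0146]), np.float64(-0.0))
(array([-0.049 ,  0.0009,  0.0289]), np.float64(-0.0))
(array([-0.0672,  0.001 ,  0.0478]), np.float64(-0.0))
```

Contact at 3.2 N, as expected. I'll continue along the arc.

```bash
python3 -m inch '-0.015 0 0.006 0 0; -0.027 0 0.0135 0 0; -0.039 0.001 0.021 0 0; -0.049 0.001 0.028 0 0; -0.058 0.001 0.037 0 0'; python3 -m inch '-0.009 0 0.01 0 0; -0.016 0 0.02 0 0; -0.023 0 0.031 0 0; -0.028 0 0.043 0 0; -0.032 0 0.054 0 0'; python3 - <<'E'
from h import *
for p in([-.041,0,.113],[-.0455,0,.0875]):print(goal(p))
E
```

```text
clock: 4.45
position: [0.5427, 0.0775, 0.3481]
ee_rot: [-3.133, -0.214, -0.012]
force: [1.6, 0.2, 2.5]
width: 0.003
gripper_force: 1.1
clock: 4.95
position: [0.5104, 0.0729, 0.2917]
ee_rot: [-3.134, -0.214, -0.006]
force: [1.3, -0.8, 2.3]
width: 0.005
gripper_force: 0.9
(array([ 0.0004, -0.0003,  0.0007]), np.float64(-0.0))
(array([-0.0042, -0.0003,  0.0262]), np.float64(-0.0))
```

```bash
python3 -m inch '-0.002 0 0.008 0 0; -0.003 0 0.016 0 0; -0.004 0 0.022 0 0; -0.004 0 0.025 0 0; -0.004 0 0.027 0 0'; python3 -c "
from h import *
print(goal([-.0455,0,.0865]))"
```

```text
clock: 5.45
position: [0.5054, 0.0723, 0.2639]
ee_rot: [3.134, 0.215, -0.001]
force: [-7.3, -1.8, 29.0]
width: 0.001
gripper_force: 14.5
(array([ 0.0017, -0.0003, -0.0006]), np.float64(-0.0))
```

The lid is on its stop: 29 N, tip at z ≈ 86.5 mm. I'll ease off, lift and check.

```bash
python3 -m inch '0 0 0 0 0; 0 0 -0.003 0 0; 0 0 -0.04 0 0; 0 0.04 -0.06 0 0; 0 0.08 -0.06 0 0'; python3 - <<'E'
from h import *
print(goal([-.09,-.08,.14]),goal([-.09,-.08,.094]))
for c in("side","top"):
    save(c,c+"2")
    for q in("bolt_tab","lid_edge","case"):print(c,q,[(np.round(r["point"],1),round(r["conf"],2)) for r in arm.place_of(c,q)[:2]])
print([[np.round(proj(c,cw(p)),0) for p in([-.09,-.034,.114],[-.075,0,.086],[0,0,0])] for c in("side","top")])
a=cv2.imread('pics/side2.png')[140:340,220:420];b=cv2.imread('pics/top2.png')[150:290,235:405]
cv2.imwrite('pics/crop2.png',cv2.hconcat([cv2.resize(a,(400,400)),cv2.resize(b,(400,400))]))
E
```

```text
clock: 5.95
position: [0.5174, -0.0067, 0.3267]
ee_rot: [-3.134, -0.22, -0.008]
force: [1.3, -0.1, -0.7]
width: 0.005
gripper_force: 0.0
(array([-0.0449, -0.0003,  0.0085]), np.float64(0.003)) (array([-0.0452, -0.0003,  0.0545]), np.float64(0.003))
side bolt_tab [(array([233.4, 359.4]), 0.63)]
side lid_edge [(array([250.9, 345. ]), 0.86), (array([425.3, 329. ]), 0.27)]
side case [(array([279.8, 308.1]), 0.88)]
top bolt_tab [(array([261.9, 342.9]), 0.74)]
top lid_edge [(array([257.8, 325.4]), 0.78)]
top case [(array([223.4, 316.4]), 0.88)]
[[array([359., 231.]), array([346., 250.]), array([310., 278.])], [array([346., 262.]), array([327., 257.]), array([321., 224.])]]
```

View pics/crop2.png

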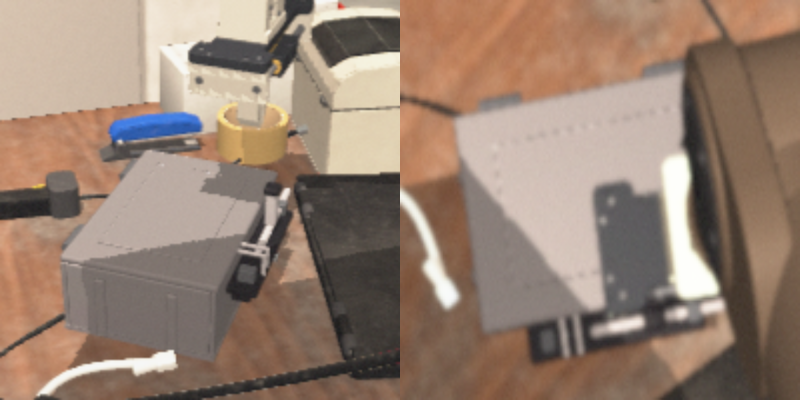

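The lid lies flat on the rim, the case hasn't moved, and the bolt tab stands at side (356, 234). Next I go to the right of the tab.

```bash
python3 -m inch '-0.025 0 0 0 0; -0.045 0 0.005 0 0; -0.045 0 0.03 0 0; -0.045 0 0.05 0 0; -0.045 0 0.053 0 0'; python3 - <<'E'
from h import *
print(goal([-.09,-.0595,.094]),goal([-.09,-.0195,.094]))
save("side","s3")
a=cv2.imread('pics/s3.png')[160:320,280:440];cv2.imwrite('pics/crop3.png',cv2.resize(a,(480,480)))
E
```

```text
clock: 6.85
position: [0.4707, -0.0124, 0.2689]
ee_rot: [-3.134, -0.217, 0.006]
force: [-1.0, 0.7, -0.2]
width: 0.005
gripper_force: 0.0
(array([ 0.0037, -0.0199, -0.003 ]), np.float64(0.001)) (array([ 0.0037, -0.0599, -0.003 ]), np.float64(0.001))
```

View pics/crop3.png

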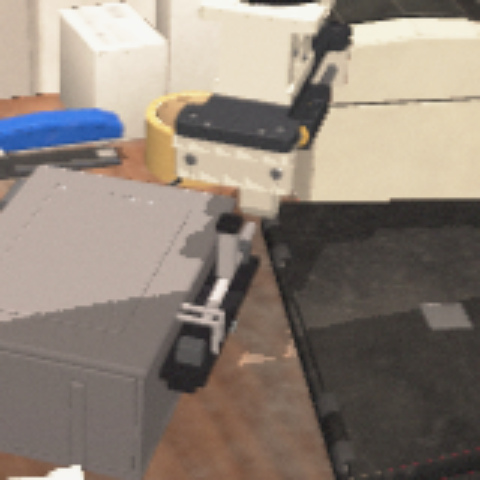

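The fingertips at crop (258, 205) stand just right of the tab's cap at (230, 222), in line with it. Now I push the bolt along +y.

```bash
python3 -m inch '0.003 -0.008 -0.002 0 0; 0.003 -0.016 -0.002 0 0; 0.003 -0.023 -0.002 0 0; 0.003 -0.029 -0.002 0 0; 0.003 -0.035 -0.002 0 0'; python3 -m inch '0 -0.005 0 0 0; 0 -0.01 0 0 0; 0 -0.014 0 0 0; 0 -0.018 0 0 0; 0 -0.021 0 0 0'; python3 -c "
from h import *
print(goal([-.09,-.0195,.094]))"
```

```text
clock: 7.4
position: [0.47, 0.0224, 0.2731]
ee_rot: [3.134, 0.215, 0.001]
force: [1.0, -2.2, 1.1]
width: 0.003
gripper_force: 0.9
clock: 7.9
position: [0.4669, 0.0429, 0.2727]
ee_rot: [3.134, 0.215, -0.0]
force: [-0.1, -1.3, 1.0]
width: 0.007
gripper_force: 0.8
(array([-0.0008, -0.0047,  0.0007]), np.float64(-0.0))
```

```bash
python3 -m inch '0 -0.002 0 0 0; 0 -0.004 0 0 0; 0 -0.005 0 0 0'; python3 -c "
from h import *
print(goal([-.09,-.0195,.094]))
for c in('side','top'):
  save(c,c+'4')
  for q in('bolt_tab','case'):print(c,q,[(np.round(r['point'],1),round(r['conf'],2)) for r in arm.place_of(c,q)[:2]])
print([np.round(proj('side',cw([-.09,-.034+t,.114])),1) for t in(0,.03,.035,.04)])
a=cv2.imread('pics/side4.png')[160:320,280:440];cv2.imwrite('pics/crop4.png',cv2.resize(a,(480,480)))
"
```

```text
clock: 8.2
position: [0.4662, 0.0477, 0.2726]
ee_rot: [3.134, 0.215, -0.001]
force: [0.1, -0.6, 1.2]
width: 0.006
gripper_force: 0.8
(array([-0.0007,  0.0002,  0.0006]), np.float64(-0.0))
side bolt_tab [(array([240. , 353.9]), 0.67)]
side case [(array([280.9, 308.3]), 0.88)]
top bolt_tab []
top case [(array([223.6, 318.6]), 0.92)]
[array([359. , 231.1]), array([354.9, 238.5]), array([354.2, 239.8]), array([353.5, 241.1])]
```

View pics/crop4.png

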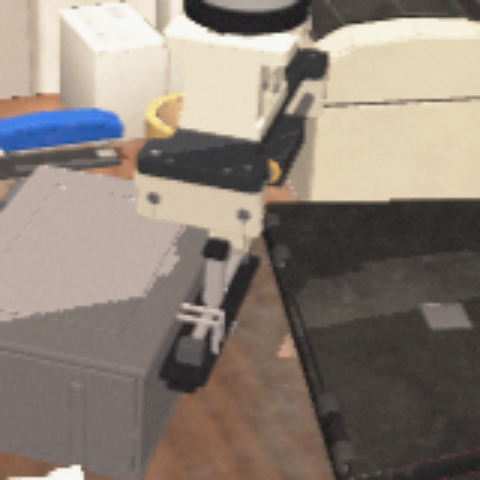

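The bolt has moved about 30 mm (cap now at crop (217, 247)), but the force is still low, so it isn't at the stop. I'll continue in small steps.

```bash
python3 -m inch '0 -0.001 0 0 0; 0 -0.002 0 0 0; 0 -0.003 0 0 0'; python3 -m inch '0 -0.001 0 0 0; 0 -0.002 0 0 0'
```

```text
clock: 8.8
position: [0.466, 0.0505, 0.2727]
ee_rot: [3.134, 0.214, -0.0]
force: [0.6, -3.1, -0.7]
width: 0.006
gripper_force: 2.1
clock: 9.0
position: [0.4659, 0.0513, 0.2727]
ee_rot: [3.133, 0.212, -0.0]
force: [1.0, -7.9, 1.9]
width: 0.003
gripper_force: 4.2
```

The force rises at the stop. I'll hold briefly, retreat and check.

```bash
python3 -m inch '0 -0.001 0 0 0; 0 -0.001 0 0 0; 0 0 0 0 0; 0 0.02 0 0 0; 0 0.06 -0.02 0 0'; python3 -m inch '0 0.05 -0.05 0 0; 0 0.1 -0.1 0 0; -0.02 0.14 -0.12 0 0; -0.04 0.18 -0.12 0 0'; python3 -c "
from h import *
for c in('side','top'):
  save(c,c+'5')
  for q in('bolt_tab','case','tape','stapler','paper_block','marker'):print(c,q,[(np.round(r['point'],1),round(r['conf'],2)) for r in arm.place_of(c,q)[:2]])
print([[np.round(proj(c,cw([-.09,-.034+t,.114])),1) for t in(0,.035,.04)]for c in('side','top')])
a=cv2.imread('pics/side5.png')[140:340,220:420];b=cv2.imread('pics/top5.png')[150:290,235:405]
cv2.imwrite('pics/crop5.png',cv2.hconcat([cv2.resize(a,(400,400)),cv2.resize(b,(400,400))]))
"
```

```text
clock: 9.5
position: [0.4733, -0.0045, 0.2914]
ee_rot: [-3.132, -0.224, 0.005]
force: [1.2, -1.0, 0.1]
width: 0.003
gripper_force: 0.0
clock: 9.9
position: [0.4666, -0.1648, 0.4081]
ee_rot: [3.134, 0.219, 0.008]
force: [1.1, -1.5, -0.8]
width: 0.006
gripper_force: 0.0
side bolt_tab [(array([239.3, 352.6]), 0.65)]
side case [(array([280.9, 305.6]), 0.95)]
side tape [(array([212.6, 342.7]), 0.88)]
side stapler [(array([214. , 296.3]), 0.82)]
side paper_block [(array([424.2, 327.2]), 0.66)]
side marker [(array([384.1, 411.4]), 0.76), (array([240.9, 353.4]), 0.67)]
top bolt_tab [(array([267.3, 322.7]), 0.65)]
top case [(array([223.8, 317.8]), 0.68)]
top tape []
top stapler [(array([145.8, 422. ]), 0.56)]
top paper_block [(array([319.3, 179.8]), 0.89)]
top marker [(array([359.7, 236.3]), 0.88)]
[[array([359. , 231.1]), array([354.2, 239.8]), array([353.5, 241.1])], [array([346.3, 261.8]), array([327.9, 264.5]), array([325.3, 264.9])]]
```

View pics/crop5.png

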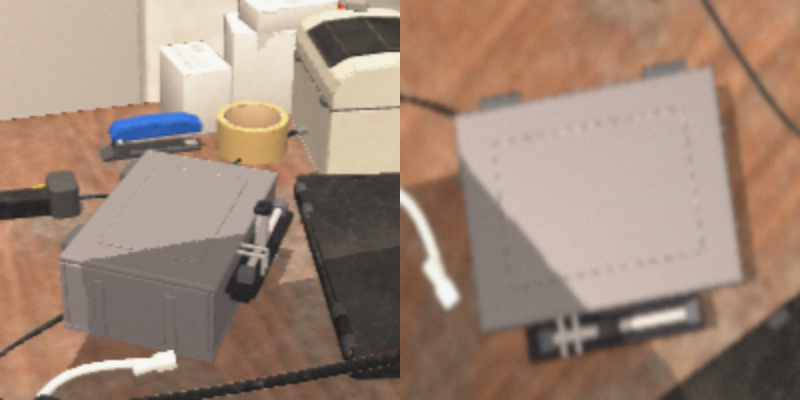

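The lid is shut and the bolt rod runs through the staple. The tab is at top (267, 323), which fits 40 mm of travel. The case and the bystanders are where they were, so I'm handing in.

```bash
python3 -c "
from cell import arm
print(arm.sign_off())"
```

```text
the job is handed in; nothing more can be done
None
```

The lid is shut and the bolt is across to its stop through the staple; the last images show the case and the things around it where they were, and the job is handed in at about 10 s on the robot's clock (no verdict was returned).

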